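Swap the bottles on the running bottle roller

ROBOT

A 6-joint arm with a two-finger parallel gripper is mounted at the origin on the work surface. World frame = base frame: x ahead of the robot, y to its left, z up, the work surface at z = 0. Lengths are in m, angles in rad, forces in N, time in s.
With the tool pointing down it reaches from about 0.325 to 0.775 m from the base axis. Payload 5.5 kg.
Tool frame: the origin (TCP) lies between the finger pads; the fingertips stand 8 mm ahead of it and the grasp point (between the pads) lies 11 mm behind it (tcp_to_tips is the distance from the TCP to the fingertips, in m); z points along the fingers, y is the line along which they close (so a half turn about z gives the same grasp; the last joint's range is limited). The gripper opens to 88 mm and grips with 3 to 60 N. Pads are 20 mm wide; open, the fingers measure 115 mm over their backs; the gripper's body (75 mm by 178 mm) begins 61 mm behind the grasp point.
Start: joints at [1.206, 0.091, 1.231, -0, 1.82, -0.057], TCP at [0.182, 0.572, 0.208] pointing down, gripper open.
Joint ranges: [-2.87, 2.87], [-0.86, 2.18], [0.17, 2.46], [-1.51, 4.65], [0.06, 2.69], [-2.65, 2.65]. Speed limits (rad/s): [2.57, 2.57, 3.01, 3.14, 3.14, 3.14].

INTERFACE

Orientations are given as a unit quaternion [w, x, y, z].
In Python, from bench import * gives the robot as it stands. Calls block until the motion is done:
- move_to(position, orientation): joint-space move of the TCP to a pose.
- move_l(position, speed=0.15, orientation=None): straight line of the TCP; orientation=None keeps the orientation; speed is the mean speed in m/s.
- movej(angles): joint-space move.
- gripper_open() and close(): open the fingers fully, or close them until they stop; the grip force is fixed at half the most.
- hold(seconds).
- inverse_kinematics(position, orientation): joint angles nearest the present ones, or None.
- state(): the state.
- get_image(name): name is "scene" or "top" or "wrist"; returns a dict with "frame" (420x560x3 uint8, blue, green, red), "depth" (420x560 float32, m along the optical axis (not along the pixel's ray), 0 where there is no reading), "camera_matrix" (3x3 intrinsics, pixels), "view" (4x4, takes a point from world to camera coordinates). Camera axes: x right, y up, looking along -z (the intrinsics and any distortion apply to the point x, -y, -z); pixel columns grow to the right and rows downward; lengths in m; the calibration is good to about 2 mm. A picture is of the moment at which its call begins.
A pose or a line that the arm cannot do raises IKError and nothing moves.
- job_done(): hands the job in; it is judged then, once.
The state is a dict: "time": time; "joint_pos": joint angles; "dq": joint speeds; "joint_torque": joint torques, N m; "ee_pos": TCP position; "ee_rot": TCP orientation; "ft_force": force on the tool from outside, world axes, zero at the start; "moment": the same for the moment, N m; "finger_gap": finger opening in m; "finger_force": force on a finger pad.
Only numpy, scipy, OpenCV 4.12 (cv2) and the standard library are available. Lean on these libraries where they do the work, as an engineer would, in place of code of your own. Each camera call takes 0.05 s, during which the arm holds its last target. There are 200 camera calls.

TASK

Change over the bottles on the running bottle roller: lift off the finished one and lay it on its side in the steel tray beside the ointment pot, then take the fresh white bottle that stands on the table and lay it gently on its side along the two turning rollers, cap at either end, so that it lies level between them and is turned by them. Do not drop the bottles, and leave everything else standing where it is.

Things in the scene. Friction and masses are not known exactly. Their poses are not given: they have to be found in the camera images.
- mixer: Bench bottle roller, fixed, running. White housing 190 mm (its x) by 340 mm (its y), 55 mm high, dark control panel on its -x side. Origin: centre of its underside, on the table. Aluminium cheeks across the ends of the rollers: inner faces at y = -129 and +129 mm, tops 104 mm above the table; beyond the +y cheek a gear cover of the same height. One bottle fits at a time.
- roller_seat (a point): Middle of the place between the rollers: where the axis of a lying bottle runs, along the roller's y, 120 mm above the table. The two rollers lie parallel to it 42 mm apart (x = -21 and +21 mm), axes 78 mm above the table, with rubber rings 36 mm across (tops at 96 mm) every 35 mm. Both turn the same way without stopping, about 3 rad/s; a bottle on them turns at about 1.9 rad/s.
- tray: Stainless steel tray, fixed, 210 mm (its x) by 310 mm (its y), 42 mm high, walls and floor 4 mm, open above. Origin: centre of its underside. The ointment pot stands near its +y end, the rest is empty; a bottle lying along y with its middle at y = -35 mm is clear of the pot and its axis is 33 mm above the table. It has a little rolling resistance: let go at rest, it stays.
- fresh_bottle: The fresh bottle, standing upright on the table: closed, full, stiff white plastic bottle (a firm grip does no harm), 0.2 to 0.4 kg, round about its z: body 58 mm across from the base to 110 mm, shoulder to 124 mm, white screw cap 36 mm across from 124 to 150 mm. Origin: centre of its underside; z points to the cap. Centre of mass about 60 mm from the base. 
- fresh_mid (a point): Point on the fresh bottle's axis halfway up, 75 mm from its underside.
- finished_bottle: The finished bottle, lying and turning on the rollers at the start: closed, full, stiff white plastic bottle (a firm grip does no harm), 0.2 to 0.4 kg, round about its z: body 58 mm across from the base to 110 mm, shoulder to 124 mm, white screw cap 36 mm across from 124 to 150 mm. Origin: centre of its underside; z points to the cap. Centre of mass about 60 mm from the base. 
- finished_mid (a point): Point on the finished bottle's axis halfway up, 75 mm from its underside.
- ointment_pot: Bystander: squat white pot, 62 mm across, 50 mm high, standing in the tray near its +y end. Origin: centre of its underside.
- serum_bottle: Bystander: small glass bottle with metal crimp cap, 48 mm across, 101 mm high, upright between the roller and the tray. Origin: centre of its underside.
- amber_vial: Bystander: amber vial with black cap, 28 mm across, 72 mm high, upright beyond (+x of) the fresh bottle. Origin: centre of its underside.
- feed_jar_a: Bystander: clear tub of feed on its green lid, 92 mm across, 74 mm high, on the +y side of the fresh bottle. Origin: centre of its underside.
- feed_jar_b: Bystander: clear tub of feed on its red lid, 92 mm across, 74 mm high, on the -y side of the fresh bottle. Origin: centre of its underside.
Mind the look-alikes: they are no part of the job. What is shaped like the fresh_bottle but purple is not meant.

How it is judged:
By the outcome, as a careful person would: the job done as asked, in the order asked, and still so for the second after the job is handed in, with the robot touching nothing.
It also fails if it takes over 56 s, if anything falls off the work surface, if the arm or the gripper's body presses on something with over 40 N, if the wrist force passes 120 N, or if a joint passes its speed limit or range.

## Working session

There is one attempt and no reset: what is moved stays moved. The work goes in short steps, each a Python script; the robot and the scene stay as the last script left them, time stands still between calls to the robot, and variables do not carry over. Pictures are saved under pics/ and viewed, at most 10 in all, crops included, and the job is handed in when it is done.

```bash
mkdir -p pics; ls
cat > h.py <<'E'
from bench import *
import numpy as np, cv2
def grab(n, save=None):
    im=get_image(n)
    if save: cv2.imwrite('pics/'+save,im['frame'])
    np.savez('/tmp/'+n+'.npz',**im)
    return im
def cloud(im):
    d=im['depth']; K=im['camera_matrix']; h,w=d.shape
    u,v=np.meshgrid(np.arange(w),np.arange(h))
    x=(u-K[0,2])/K[0,0]*d; y=(v-K[1,2])/K[1,1]*d
    P=np.stack([x,-y,-d,np.ones_like(d)],-1)@np.linalg.inv(im['view']).T
    P=P[...,:3]; P[d<=0]=np.nan
    return P
E
python3 - <<'E'
from h import *
for n in('scene','top'): 
    im=grab(n,n+'0.png'); print(im['camera_matrix'],im['view'],im.keys())
s=state();print(s)
E
```

```text
pics
[[400.32383892   0.         276.2573378 ]
 [  0.         400.32383892 209.85763467]
 [  0.           0.           1.        ]] [[-0.51853478  0.85498228  0.01126863  0.33045604]
 [-0.52178564 -0.32684125  0.7879813   0.2442054 ]
 [ 0.6773931   0.40271591  0.61559604 -1.43891299]
 [ 0.          0.          0.          1.        ]] dict_keys(['frame', 'depth', 'camera_matrix', 'view'])
[[380.09333937   0.         279.69791637]
 [  0.         380.09333937 209.93432858]
 [  0.           0.           1.        ]] [[ 0.01790027 -0.99977648 -0.01125052  0.00599352]
 [ 0.99746317  0.01708122  0.06910462 -0.61793442]
 [-0.06889701 -0.01245897  0.99754598 -0.99154522]
 [ 0.          0.          0.          1.        ]] dict_keys(['frame', 'depth', 'camera_matrix', 'view'])
{'time': 0.1, 'joint_pos': array([ 1.20631938e+00,  9.17773751e-02,  1.23176122e+00,  7.98555653e-06,
        1.81980473e+00, -5.66996327e-02]), 'dq': array([ 0.00056353,  0.00129765, -0.00211359,  0.00020273, -0.00191251,
       -0.00151024]), 'joint_torque': array([ 1.79816238e-03, -4.47858739e+01, -4.07571137e+01,  6.99672103e-02,
        2.83812254e-02, -1.15799621e-04]), 'ee_pos': array([0.18165828, 0.57153019, 0.20652608]), 'ee_rot': array([-1.86761434e-04,  1.53280959e-01,  9.88182261e-01, -8.55190917e-04]), 'ft_force': array([-0.53654952, -0.66005229,  0.06066541]), 'moment': array([-0.00527956,  0.0279208 ,  0.00234917]), 'finger_force': 0.0, 'finger_gap': 0.08771102522964604}
```

View pics/top0.png

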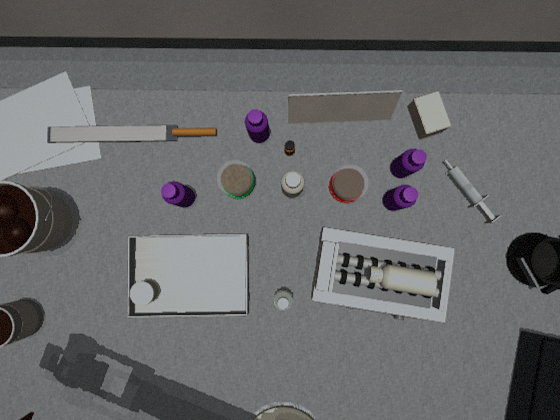

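View pics/scene0.png

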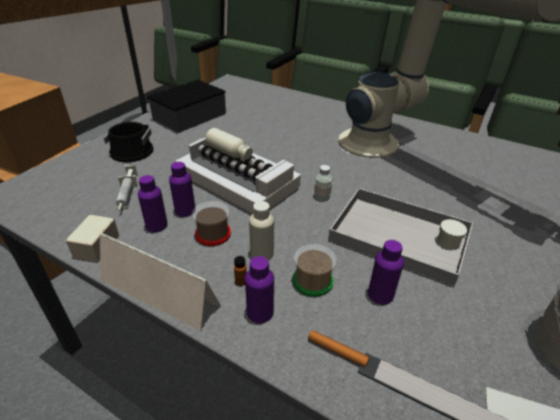

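The top view shows the roller at about (385,275) with the finished bottle at (372–440,280), cap to +y. The tray is at (188,275) with the pot at (143,292). The fresh bottle is at (292,183), between the jars at (237,180) and (348,184), with the vial at (289,148) and the serum bottle at (283,300). The scene view agrees with this layout. Next I'll measure with the depth images.

```bash
cat > meas.py <<'E'
from h import *
def load(n): return dict(np.load('/tmp/'+n+'.npz'))
def rect(pts):
    r=cv2.minAreaRect((pts[:,:2]*1000).astype(np.float32)); return np.round(r[0],1),np.round(r[1],1),round(r[2],2)
T=load('top'); P=cloud(T); f=T['frame']
def win(u0,v0,u1,v1,z0,z1,P=P):
    q=P[v0:v1,u0:u1].reshape(-1,3); return q[(q[:,2]>z0)&(q[:,2]<z1)]
if __name__=='__main__':
    print('table',np.nanmedian(P[330:400,420:500,2]),np.nanstd(P[330:400,420:500,2]))
    print('housing',rect(win(305,222,462,326,.046,.062)), 'all',rect(win(305,222,462,326,.04,.3)))
    print('cheek',rect(win(305,222,462,326,.099,.108)))
    print('tray',rect(win(118,225,258,325,.036,.048)),'floor z',np.nanmedian(P[250:300,170:230,2]))
    q=win(330,240,450,310,.118,.3); print('bottle top',rect(q),q[:,2].max(),np.percentile(q[:,2],[50,95]))
    for nm,w,z in (('fresh cap',(270,160,315,205),(.13,.2)),('jarA',(212,155,262,205),(.06,.1)),('jarB',(323,160,372,208),(.06,.1)),('serum',(268,283,300,315),(.085,.12)),('vial',(280,138,300,158),(.05,.09)),('pot',(128,275,160,310),(.043,.07))):
        q=win(*w,*z); c,r=cv2.minEnclosingCircle((q[:,:2]*1000).astype(np.float32)); print(nm,len(q),np.round(q.mean(0)*1000,1),np.round(c,1),round(r,1),q[:,2].max())
    S=load('scene'); PS=cloud(S)
    q=PS[195:222,245:275].reshape(-1,3); q=q[(q[:,2]>.13)&(q[:,2]<.16)]; c,r=cv2.minEnclosingCircle((q[:,:2]*1000).astype(np.float32)); print('scene cap',len(q),np.round(c,1),r,q[:,2].max())
    q=PS[120:165,195:260].reshape(-1,3); q=q[(q[:,2]>.118)&(q[:,2]<.16)]; print('scene fin',len(q),rect(q),q[:,2].max())
E
python3 meas.py
```

```text
table 0.000562337153774406 0.0018263397094682285
housing (array([ 451.9, -248.4]), array([340.6, 202.2]), 81.82) all (array([ 451.4, -248.3]), array([340.6, 203.1]), 81.82)
cheek (array([ 460.6, -234. ]), array([309. , 119.3]), 82.02)
tray (array([444.3, 254.2]), array([210.3, 310.9]), 2.04) floor z 0.003933242790965519
bottle top (array([ 454.8, -271.8]), array([150.8,  57.4]), 81.62) 0.1524824915884082 [0.14294923 0.14997419]
fresh cap 198 [681.  -13.4 148.7] [682.1 -13.5] 18.2 0.15395074283241772
jarA 1014 [695.6 133.2  73.7] [696.1 133.3] 46.1 0.07890641726588632
jarB 1025 [ 688.9 -159.6   74. ] [ 689.4 -159.3] 46.1 0.07900633016971681
serum 114 [388.9   4.8 100.5] [388.1   4.9] 14.0 0.10431722399560095
vial 94 [781.6  -4.2  68.5] [783.5  -4.8] 13.3 0.07508570951184146
pot 497 [398.4 365.4  53.2] [388.3 374.7] 44.0 0.0593074803211906
scene cap 233 [684.1 -13.1] 18.74755859375 0.152527635305875
scene fin 703 (array([ 459.6, -272. ]), array([153. ,  53.5]), 85.05) 0.15142330837147078
```

Sizes and heights match the given data, so the measurements hold. I'll define the frames and check IK for every pose before moving.

```bash
cat > g.py <<'E'
from h import *
from scipy.spatial.transform import Rotation as Ro
def unit(a): a=np.array(a,float); return a/np.linalg.norm(a)
yawM=np.radians(81.82-90); yawT=np.radians(2.04)
mx=np.array([np.cos(yawM),np.sin(yawM),0]); my=np.array([-mx[1],mx[0],0])
tx=np.array([np.cos(yawT),np.sin(yawT),0]); ty=np.array([-tx[1],tx[0],0])
seat=np.array([.4579,-.2492,.120]); tray=np.array([.4443,.2542,0]); fresh=np.array([.683,-.0133,0])
fin=np.array([.4550,-.2720,.120]); up=np.array([0,0,1.])
def pose(grasp,z,y):
    z=unit(z); y=unit(y); R=np.column_stack([np.cross(y,z),y,z])
    q=Ro.from_matrix(R).as_quat(scalar_first=True)
    return np.asarray(grasp)+.011*z, q
E
python3 - <<'E'
from g import *
def show(n,g,z,y):
    for s in (1,-1):
        p,q=pose(g,z,s*y); j=inverse_kinematics(p,q); print(n,s,None if j is None else np.round(j,2))
G=fin-.015*my
show('fin',G,-up,mx); show('fin+',G+.11*up,-up,mx)
show('tray+',tray-.05*ty+.2*up,-up,tx); show('tray',tray-.05*ty+.034*up,-up,tx)
for b in (45,52,60):
    c,s=np.cos(np.radians(b)),np.sin(np.radians(b)); h=.08
    z=np.array([s,0,-c]); y=np.array([0,1,0])
    g=fresh+[0,0,h]
    print('beta',b); show('pick',g,z,y); show('pre',g-.09*z,z,y); show('lift',g+[-.1,0,.13],z,y)
    for d in (my,-my):
        z=-c*d-s*up; g=seat-(.075-h)*d
        show('place',g,z,mx); show('place+',g+.1*up,z,mx)
E
```

```text
fin 1 [-0.63 -0.08  1.57 -0.    1.65 -0.49]
fin -1 None
fin+ 1 [-0.63 -0.08  1.38 -0.    1.84 -0.49]
fin+ -1 None
tray+ 1 [ 0.36 -0.21  1.55 -0.    1.8   0.32]
tray+ -1 None
tray 1 [ 0.36 -0.16  1.81 -0.    1.5   0.32]
tray -1 None
beta 45
pick 1 [-0.11 -0.28  2.01  0.13  0.63 -1.75]
pick -1 [-0.11 -0.28  2.01  0.13  0.63  1.39]
pre 1 [-0.13 -0.54  2.09  0.12  0.82 -1.75]
pre -1 [-0.13 -0.54  2.09  0.12  0.82  1.4 ]
lift 1 [-0.14 -0.68  2.06  0.12  0.99 -1.74]
lift -1 [-0.14 -0.68  2.06  0.12  0.99  1.4 ]
place 1 [-0.06 -0.14  1.82 -0.78  1.55  0.13]
place -1 None
place+ 1 [-0.06 -0.19  1.69 -0.79  1.68  0.  ]
place+ -1 None
place 1 [-0.92  0.29  1.37  0.59  2.02 -0.67]
place -1 [-0.92  0.29  1.37  0.59  2.02  2.48]
place+ 1 [-0.92  0.24  1.24  0.65  2.16 -0.55]
place+ -1 [-0.92  0.24  1.24  0.65  2.16  2.59]
beta 52
pick 1 [-0.12 -0.34  2.12  0.21  0.46 -1.83]
pick -1 [-0.12 -0.34  2.12  0.21  0.46  1.31]
pre 1 [-0.14 -0.65  2.23  0.18  0.67 -1.8 ]
pre -1 [-0.14 -0.65  2.23  0.18  0.67  1.34]
lift 1 [-0.16 -0.79  2.17  0.16  0.86 -1.77]
lift -1 [-0.16 -0.79  2.17  0.16  0.86  1.37]
place 1 [-0.13 -0.17  1.79 -0.66  1.54  0.04]
place -1 None
place+ 1 [-0.13 -0.21  1.65 -0.67  1.68 -0.07]
place+ -1 None
place 1 [-0.89  0.22  1.4   0.51  1.96 -0.65]
place -1 [-0.89  0.22  1.4   0.51  1.96  2.49]
place+ 1 [-0.89  0.18  1.26  0.56  2.11 -0.55]
place+ -1 [-0.89  0.18  1.26  0.56  2.11  2.59]
beta 60
pick 1 [-0.13 -0.37  2.22  0.42  0.27 -2.04]
pick -1 [-0.13 -0.37  2.22  0.42  0.27  1.1 ]
pre 1 [-0.16 -0.75  2.38  0.29  0.49 -1.91]
pre -1 [-0.16 -0.75  2.38  0.29  0.49  1.23]
lift 1 None
lift -1 None
place 1 [-0.21 -0.19  1.76 -0.52  1.54 -0.06]
place -1 None
place+ 1 [-0.21 -0.21  1.6  -0.53  1.69 -0.15]
place+ -1 None
place 1 [-0.84  0.13  1.44  0.42  1.89 -0.63]
place -1 [-0.84  0.13  1.44  0.42  1.89  2.51]
place+ 1 [-0.84  0.11  1.29  0.45  2.05 -0.55]
place+ -1 [-0.84  0.11  1.29  0.45  2.05  2.59]
```

```bash
python3 - <<'E'
from g import *
def st(n):
    s=state(); print(n,round(s['time'],2),'p',np.round(s['ee_pos'],4),'F',np.round(s['ft_force'],1),'gap',round(s['finger_gap'],4),'ff',round(s['finger_force'],1))
G=fin-.015*my
p,q=pose(G,-up,mx)
move_to(p+[0,0,.09],q); st('above')
move_l(p,.12); hold(.1); st('at')
close(); st('closed')
move_l(p+[0,0,.10],.12); hold(.1); st('lifted')
grab('scene','s1.png'); grab('top','t1.png')
E
cd pics; python3 -c "
import cv2,numpy as np
a=cv2.imread('s1.png')[80:260,130:400];b=cv2.imread('t1.png')[200:340,220:480]
h=lambda i:cv2.resize(i,(390,int(390*i.shape[0]/i.shape[1])))
a,b=h(a),h(b);m=min(len(a),len(b));cv2.imwrite('c1.png',np.hstack([a[:m],b[:m]]))"
```

```text
above 3.25 p [ 0.4532 -0.2863  0.199 ] F [ 0.1 -0.2 -0.7] gap 0.0878 ff 0.0
at 4.25 p [ 0.4534 -0.2872  0.1104] F [-1.4  0.6  0.6] gap 0.0875 ff 0.0
closed 4.86 p [ 0.453  -0.2869  0.1092] F [ 0.1 -0.1  1. ] gap 0.0562 ff 29.8
lifted 5.94 p [ 0.4525 -0.2866  0.2076] F [ 0.   0.3 -3.3] gap 0.0561 ff 29.5
```

View pics/c1.png

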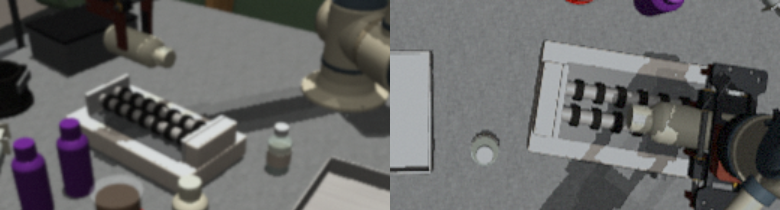

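The picture shows the bottle held level above the roller (cap at about (640,120) in the right-hand crop), with the rollers now free. Next I'll take it to the tray and lower it until it touches.

Run:
```python
from g import *
def st(n):
    s=state(); print(n,round(s['time'],2),'p',np.round(s['ee_pos'],4),'F',np.round(s['ft_force'],1),'gap',round(s['finger_gap'],4),'ff',round(s['finger_force'],1)); return s
p,q=pose(tray-.05*ty+[0,0,.033],-up,tx)
move_l(p+[0,0,.19],.25,q); st('above tray')
move_l(p+[0,0,.016],.12); hold(.15); f0=st('low')['ft_force'][2]
z=.016
while z>-.009:
    z-=.002; move_l(p+[0,0,z],.03); hold(.05); f=state()['ft_force'][2]
    if f-f0>2.: break
print('contact at z off',z); hold(.1); st('down')
gripper_open(); st('open')
move_l(p+[0,0,.12],.15); st('up')
im=grab('top'); P=cloud(im); grab('scene')
q=P[225:325,118:258].reshape(-1,3); q=q[(q[:,2]>.05)&(q[:,2]<.075)&(q[:,1]<.31)]; print(len(q))
```

```text
above tray 8.16 p [0.4462 0.2035 0.2121] F [ 0.9  0.7 -4.1] gap 0.0565 ff 29.5
low 9.91 p [0.4465 0.2044 0.0387] F [-0.8  0.2 -3.2] gap 0.0565 ff 29.5
contact at z off -0.002
down 12.71 p [0.4461 0.2042 0.0218] F [-5.3 -3.2  6.9] gap 0.0562 ff 30.2
open 13.38 p [0.4461 0.2042 0.02  ] F [-0.5 -0.2  0.6] gap 0.0875 ff 0.0
up 14.35 p [0.4456 0.204  0.1408] F [-0.1 -0.3 -0.2] gap 0.0881 ff 0.0
592
```

```bash
cat >> g.py <<'E'
b=np.radians(48); c,s=np.cos(b),np.sin(b); H=.083
def st(n):
    s=state(); print(n,round(s['time'],2),'p',np.round(s['ee_pos'],4),'F',np.round(s['ft_force'],1),'gap',round(s['finger_gap'],4),'ff',round(s['finger_force'],1)); return s
zp=np.array([s,0,-c]); gp=fresh+[0,0,H]
zq=-c*my-s*up; gq=seat-(.075-H)*my
E
python3 - <<'E'
from g import *
p,q=pose(gp-.09*zp,zp,[0,-1,0])
print(np.round(inverse_kinematics(p,q),2),np.round(inverse_kinematics(p+[-.05,0,.1],q),2))
move_l([.45,.17,.27],.25)
move_to(p+[-.05,0,.1],q); st('way')
move_l(p,.15); st('pre')
grab('scene','s2.png'); grab('top','t2.png')
T=dict(np.load('/tmp/top.npz')); P=cloud(T)
q=P[225:325,160:258].reshape(-1,3); q=q[(q[:,2]>.045)&(q[:,2]<.075)]
r=cv2.minAreaRect((q[:,:2]*1000).astype(np.float32)); print('tray bottle',r,np.nanmax(q[:,2]))
S=cloud(dict(np.load('/tmp/scene.npz'))); q=S[190:225,240:280].reshape(-1,3); q=q[(q[:,2]>.13)&(q[:,2]<.156)]
print(cv2.minEnclosingCircle((q[:,:2]*1000).astype(np.float32)))
a,b=cv2.imread('pics/s2.png'),cv2.imread('pics/t2.png')
cv2.imwrite('pics/c2.png',np.hstack([a[120:400,130:530],b[120:400,100:500]]))
E
```

```text
[-0.13 -0.59  2.14  0.14  0.76  1.38] [-0.16 -0.78  2.08  0.14  1.02  1.39]
way 16.19 p [ 0.5741 -0.0127  0.235 ] F [-0.3  0.7  0.1] gap 0.0879 ff 0.0
pre 17.08 p [ 0.6247 -0.0131  0.1372] F [-0.2 -0.3  0.2] gap 0.0877 ff 0.0
tray bottle ((443.955322265625, 208.8813018798828), (204.91146850585938, 224.02667236328125), 86.4075927734375) 0.06611856575039299
((683.7822265625, -13.440336227416992), 18.644306182861328)
```

View pics/c2.png

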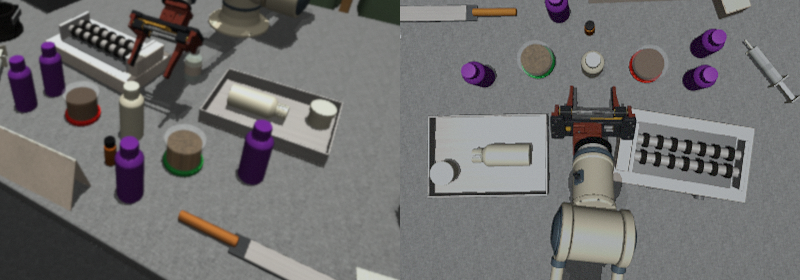

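The finished bottle lies in the tray at about (510,155) in the right half, clear of the pot at (443,172). The gripper faces the fresh bottle at (592,62), between the jars, which are undisturbed. I'll pick it up now.

Run:
```python
from g import *
p,q=pose(gp,zp,[0,-1,0])
move_l(p,.12); hold(.1); st('at')
close(); st('closed')
move_l(p+[0,0,.04],.08); hold(.1); st('lift')
for z in (.15,.12,.1):
  for x in (-.15,-.12,-.1):
    j=inverse_kinematics(p+[x,0,z],q); print(x,z,None if j is None else np.round(j,2))
pp,qq=pose(gq+.1*up,zq,mx); print(np.round(inverse_kinematics(pp,qq),2))
grab('scene','s3.png')
cv2.imwrite('pics/c3.png',cv2.imread('pics/s3.png')[100:350,150:450])
```

```text
at 18.18 p [ 0.6913 -0.0134  0.0769] F [-0.1  0.4 -0.2] gap 0.0875 ff 0.0
closed 18.77 p [ 0.6912 -0.0133  0.0758] F [-1.2 -0.   1. ] gap 0.0568 ff 30.0
lift 19.52 p [ 0.6907 -0.0132  0.1143] F [-0.3 -1.1 -2.6] gap 0.057 ff 30.0
-0.15 0.15 None
-0.12 0.15 [-0.16 -0.79  2.1   0.14  1.01  1.39]
-0.1 0.15 [-0.15 -0.72  2.06  0.13  0.97  1.4 ]
-0.15 0.12 None
-0.12 0.12 [-0.16 -0.8   2.16  0.14  0.96  1.38]
-0.1 0.12 [-0.15 -0.73  2.12  0.14  0.92  1.39]
-0.15 0.1 None
-0.12 0.1 [-0.16 -0.8   2.2   0.15  0.92  1.38]
-0.1 0.1 [-0.15 -0.73  2.15  0.14  0.89  1.38]
[-0.08 -0.2   1.67 -0.74  1.69 -0.02]
```

View pics/c3.png

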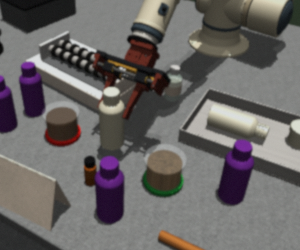

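Run:
```python
from g import *
p,q=pose(gp,zp,[0,-1,0])
move_l(p+[-.1,0,.15],.2); st('up')
p,q=pose(gq,zq,mx)
move_to(p+[0,0,.11],q); hold(.1); st('above seat')
move_l(p+[0,0,.03],.12); hold(.15); st('near')
S=grab('scene','s4.png'); grab('top','t4.png')
a,b=cv2.imread('pics/s4.png'),cv2.imread('pics/t4.png')
h=lambda i:cv2.resize(i,(400,300))
cv2.imwrite('pics/c4.png',np.hstack([h(a[90:240,130:330]),h(b[180:345,260:480])]))
```

```text
up 20.47 p [ 0.5911 -0.0133  0.224 ] F [-0.7  0.7 -2.6] gap 0.0566 ff 30.0
above seat 21.86 p [ 0.4581 -0.2483  0.2215] F [-0.7 -0.7 -2.7] gap 0.0569 ff 29.7
near 22.82 p [ 0.4586 -0.2487  0.1431] F [-0.9 -1.  -1.7] gap 0.0569 ff 29.7
```

View pics/c4.png

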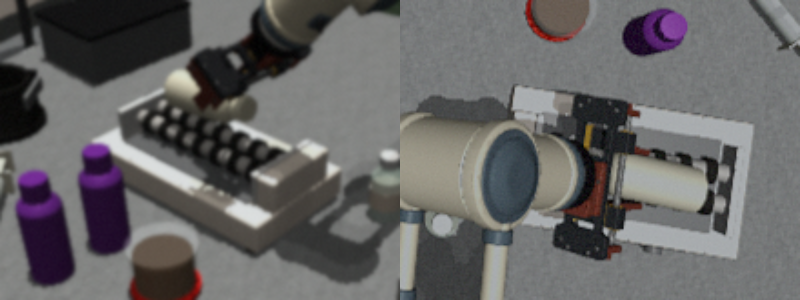

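The bottle hangs over the rollers with its body at about (660,185) in the right half. It looks parallel to the rollers, with its base end toward the -y cheek. I'll check level and alignment by depth, then lower it with contact detection.

Run:
```python
from g import *
for n in('top','scene'):
    P=cloud(dict(np.load('/tmp/%s.npz'%n))).reshape(-1,3); d=P-seat; X=d@mx;Y=d@my;Z=P[:,2]
    for lo in range(-95,80,15):
        m=(np.abs(X)<.035)&(Y>lo/1e3)&(Y<(lo+15)/1e3)&(Z>.14)&(Z<.185)
        if m.sum()>15: print(n,lo,m.sum(),'ztop',np.round(np.percentile(Z[m],[50,97]),4),'X',np.round(np.percentile(X[m],[3,97]),4))
    m=(np.abs(X)<.035)&(Z>.13)&(Z<.185)&(Y<-.03); print('Ymin',np.percentile(Y[m],[.5,2]) if m.sum() else '')
```

```text
top -80 80 ztop [0.1615 0.1667] X [-0.0282  0.0217]
top -65 159 ztop [0.1637 0.1689] X [-0.03    0.0227]
top -50 157 ztop [0.1652 0.1711] X [-0.029   0.0241]
top -35 163 ztop [0.1671 0.1727] X [-0.0289  0.0248]
top -20 158 ztop [0.1699 0.1757] X [-0.0275  0.0258]
top -5 174 ztop [0.1715 0.1784] X [-0.0284  0.0289]
top 10 190 ztop [0.1747 0.1809] X [-0.0315  0.0312]
top 25 92 ztop [0.1772 0.1825] X [-0.0279  0.0255]
top 40 71 ztop [0.1696 0.176 ] X [-0.0235  0.0246]
Ymin [-0.07361789 -0.07260833]
scene -80 28 ztop [0.1562 0.1654] X [-0.0045  0.0224]
scene -65 51 ztop [0.1608 0.1676] X [-0.0092  0.0251]
scene -50 47 ztop [0.1594 0.17  ] X [0.0009 0.0252]
scene -35 45 ztop [0.1582 0.1706] X [0.0057 0.0256]
scene -20 40 ztop [0.1586 0.1695] X [0.0133 0.0261]
scene 25 28 ztop [0.1492 0.1653] X [0.0231 0.0347]
scene 40 44 ztop [0.1534 0.1766] X [-0.0191  0.0265]
scene 55 45 ztop [0.165  0.1748] X [0.0006 0.0213]
scene 70 107 ztop [0.1598 0.175 ] X [-0.0116  0.0207]
Ymin [-0.07429037 -0.07218858]
```

The bottle has slipped about 9° in the grip, with its base end low. I'll turn the tool 3° back and lower slowly, so the base touches first and the bottle pivots level in the pads. Then I'll check level before letting go.

```bash
cat > lev.py <<'E'
from g import *
def level():
    P=cloud(grab('top')).reshape(-1,3); d=P-seat; X=d@mx;Y=d@my;Z=P[:,2]; r=[]
    for lo in range(-80,20,15):
        m=(np.abs(X)<.035)&(Y>lo/1e3)&(Y<(lo+15)/1e3)&(Z>.12)&(Z<.185)
        if m.sum()>60: r.append((lo+7.5,np.percentile(Z[m],90)*1e3,(np.percentile(X[m],3)+np.percentile(X[m],97))*500))
    r=np.array(r); print('tops',np.round(r[:,1],1),'slope deg',np.degrees(np.polyfit(r[:,0],r[:,1],1)[0]),'Xc',np.round(r[:,2],1))
E
python3 - <<'E'
from lev import *
t=np.radians(45); z2=-np.cos(t)*my-np.sin(t)*up
p,q=pose(gq,z2,mx)
move_l(p+[0,0,.022],.05,q); hold(.1); f0=st('rot')['ft_force'][2]; level()
z=.022
while z>.0005:
    z-=.002; move_l(p+[0,0,z],.03); hold(.05); f=state()['ft_force']; print(round(z,3),np.round(f,1))
    if f[2]-f0>12: break
st('down'); level()
E
```

```text
rot 23.32 p [ 0.4581 -0.249   0.1346] F [ 0.6  0.1 -2.2] gap 0.0568 ff 29.7
tops [160.4 162.2 163.2 164.9 166.1 167.7 170.2] slope deg 5.882257440348822 Xc [-2.5 -3.4 -2.8 -2.  -0.9 -1.6  0.8]
0.02 [-0.  -0.6 -2.5]
0.018 [ 1.   0.5 -3.1]
0.016 [ 0.5  0.9 -2.4]
0.014 [ 0.   0.4 -3.2]
0.012 [ 0.4 -0.4 -2.3]
0.01 [ 1.  -0.5 -2.1]
0.008 [ 2.1  0.4 -1.2]
0.006 [ 2.1 -1.  -0.3]
0.004 [ 2.3  0.1 -0.6]
0.002 [3.2 0.  3.4]
-0.0 [ 6.4 -0.4 11.7]
down 26.68 p [ 0.4601 -0.2499  0.1158] F [ 6.4 -0.4 11.7] gap 0.0566 ff 29.8
tops [149.5 149.5 149.9 150.1 150.  150.  151.6] slope deg 1.0092094821001796 Xc [ 0.6 -0.2  0.4  1.   1.6 -0.1 -0.2]
```

Run:
```python
from lev import *
t=np.radians(45); z2=-np.cos(t)*my-np.sin(t)*up
p,q=pose(gq,z2,mx)
move_l(p+[0,0,.0015],.02); hold(.1); st('relax')
gripper_open(); hold(.2); st('open')
move_l(p-.1*z2,.1); st('back'); 
move_l([.42,-.02,.32],.25); st('clear')
grab('scene','s5.png'); level()
hold(1.); level(); cv2.imwrite('pics/t5.png',np.load('/tmp/top.npz')['frame'])
a,b=cv2.imread('pics/s5.png'),cv2.imread('pics/t5.png')
cv2.imwrite('pics/c5.png',np.hstack([a[80:380,100:500],b[100:400,110:510]]))
```

```text
relax 27.07 p [ 0.4591 -0.2495  0.1155] F [ 4.4 -1.2  8.1] gap 0.0569 ff 29.8
open 27.94 p [ 0.4579 -0.249   0.1137] F [ 0.1 -0.3 -0.1] gap 0.0879 ff 0.0
back 29.08 p [ 0.4677 -0.1792  0.1823] F [-0.2  0.5 -0.6] gap 0.0876 ff 0.0
clear 30.09 p [ 0.42   -0.0206  0.319 ] F [-0.2 -0.4  0.1] gap 0.0877 ff 0.0
tops [149.7 149.3 149.5 149.5 149.  149.1] slope deg -0.42034863825275326 Xc [0.2 0.4 0.3 0.5 0.5 0.5]
tops [149.1 149.8 149.6 149.5 149.8 149.5] slope deg 0.17453354339495195 Xc [0.5 0.4 0.6 0.9 0.6 0.8]
```

View pics/c5.png

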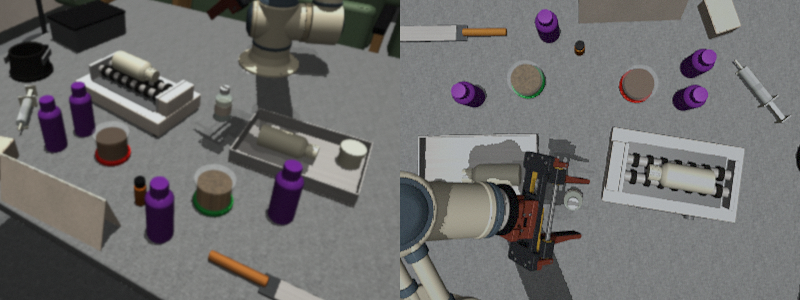

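The fresh bottle lies level on the rollers at about (685,178), with its axis centred and its top at 149.5 mm. The finished bottle is in the tray and the bystanders are all in place. The arm is clear, so I'm handing in.

```bash
python3 -c "
from bench import *
print(job_done())"
```

```text
the job is handed in; nothing more can be done
None
```

I handed the job in at about 31 s: the finished bottle lies on its side in the tray beside the pot, the fresh bottle lies level on the running rollers (its turning wasn't checked separately), and the last pictures show everything else still in place.

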